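Lock the T-head tang clamp into the punch holder

ROBOT

A 6-joint arm with a two-finger parallel gripper is mounted at the origin on the work surface. World frame = base frame: x ahead of the robot, y to its left, z up, the work surface at z = 0. Lengths are in m, angles in degrees, forces in N, time in s.
With the tool pointing down it reaches from about 0.4 to 0.825 m from the base axis. Payload 7 kg.
Tool frame: the origin (TCP) lies at the very end of the fingers, on their centre line; the grasp point (between the pads) lies 19 mm behind it (ctrl.grasp_offset is the distance from the TCP to the grasp point, in m); z points along the fingers, y is the line along which they close (so a half turn about z gives the same grasp; the last joint's range is limited). The gripper opens to 88 mm and grips with 3 to 60 N. Pads are 19 mm wide; open, the fingers measure 130 mm over their backs; the gripper's body (78 mm by 193 mm) begins 47 mm behind the grasp point.
Start: joints at [-54.368, 20.546, 0.682, 0, -70.136, -16.507], TCP at [0.221, -0.638, 0.227] pointing down, gripper open.
Joint ranges: [-176.03, 176.03], [-82.01, 121.73], [-58.28, 71.71], [-173.87, 95.51], [-174.79, -0.11], [-173.66, 173.66]. Speed limits (degrees/s): [136.94, 136.94, 172.46, 180, 180, 180].

INTERFACE

Orientations are given as [roll, pitch, yaw] about the fixed x, y, z axes, in that order (R = Rz(yaw) Ry(pitch) Rx(roll)).
In Python, from plant import ctrl gives the robot as it stands. The module is installed in compiled form; this text tells all that it offers.
- The arm moves only by the tool jog_arm, never from a script. Its argument "plan" is a list that holds one entry, the list of rows, each a list of 7 numbers: the opening, from 0 (shut) to 1 (fully open), then the shift along the tool's x, y, z in m, then the turn, a rotation vector about the tool's x, y, z in degrees. A call has 1 to 20 rows; each row is the pose to reach, as a shift and turn from the pose commanded when the call began, along the tool's axes at that moment; what a row does not reach only later rows make up. A row lasts 1/8 s, in which the tool goes at most 62.5 mm and 10.7 degrees, less where a joint would pass 70% of its speed; a pose out of reach is approached as far as the arm can. A call with a gripper value outside its range is refused whole. The fingers move at their own pace and stop on an object; the grip force is fixed at half the most. Time passes only in rows, so rows that repeat a pose let the fingers close. It gives the time, the measured TCP pose, the force, the opening and the grip force at its end, in the units of the state.
- ctrl.get_obs(): the state, without advancing time (a new reading comes with each control period).
- ctrl.snapshot(name): name is "side" or "top"; returns a dict with "image" (400x640x3 uint8, red, green, blue), "vertical_fov" (degrees; the focal length in pixels is half the picture's height over the tangent of half this angle, whatever the lens; pixels are square), "cx", "cy" (the principal point, pixels), "R" (3x3) and "t" (3): a world point X has camera coordinates R X + t. Camera axes: x right, y down, z forward; pixel columns grow to the right and rows downward; lengths in m; the calibration is good to about 2 mm. A picture is of the moment at which its call begins. There is no depth.
- ctrl.close_job(): hands the job in; it is judged then, once.
The state is a dict: "clock": time; "joint_pos": joint angles; "qvel": joint speeds; "tau": joint torques, N m; "tool_pos": TCP position; "orientation": TCP orientation; "force": force on the tool from outside, world axes, zero at the start; "moment": the same for the moment, N m; "opening": finger opening in m; "gripper_force": force on a finger pad.
Only numpy, scipy, OpenCV 4.12 (cv2) and the standard library are available. Lean on these libraries where they do the work, as an engineer would, in place of code of your own. Each camera call takes 0.05 s, during which the arm holds its last target. There are 200 camera calls.

TASK

Take the tang clamp with the yellow grip out of the blue rack, lower its T-head through the slot in the middle of the punch holder until the collar sits on the plate, and give it a quarter turn so that the grip stands square across the slot and the head is locked underneath. Then swing the red lever round by its post, all the way to its stop, so that it lies over the collar beside the grip and the clamp cannot turn back. Leave the two black clamps in the rack and everything else on the shelf where it is.

Things in the scene. Friction and masses are not known exactly. Their poses are not given: they have to be found in the camera images.
- tclamp_grip (a point): Centre of the yellow grip bar of the T-head tang clamp (loose, upright, about 0.4 kg). The bar is 60 mm long (own x), 14 thick (own y), 44 high (z up, 22 mm above and below this point). Right under it is a black round collar, 48 mm diameter, 8 thick, underside 30 mm below this point. The clamp is the same after a half turn about z.
- tclamp_head (a point): Centre of the same clamp's black T-head, 57 mm below the grip's centre: a bar 60 mm long (own x, parallel to the grip bar), 14 wide, 14 high, with a narrower nose (53 x 9 mm) reaching 12 mm below this point, hanging on a 13 mm round shank, 20 mm long, under the collar.
- rack: Fixed blue rack, 280 x 80 mm, 55 high: two bars along own x with a 24 mm gap between, open at top and ends. Origin at the centre of its underside. Three clamps stand in a row about 88 mm apart, in any order, collars on the bars, tangs down in the gap, grip bars along the rack within a few degrees. They lift straight out.
- slot (a point): Centre of the slot's mouth in the top face of the punch holder's plate, z up. The slot is 66 mm long (own x), 20 wide (own y), through a 16 mm plate into a hollow 39 mm high. With the collar seated the clamp's grip centre is 30 mm above this point and the T-head's top 4 mm below the plate, free to turn either way. Locked, the grip bar lies along own y.
- holder: The fixed punch holder: grey block with a steel top plate 65 mm above the shelf, 130 mm along own x, from -135 to +105 mm along own y. Origin on the shelf under the slot's centre, axes parallel to the slot's. A short dark upper punch stands fixed on it, 70 to 104 mm to own +y, 43 mm above the plate.
- lever_pivot (a point): Vertical pivot of the red lever on the holder, 16 mm above the plate's top face, at own x -24 mm, y -105 mm from the slot in the holder's axes (axes parallel to the slot's).
- lever_post (a point): Middle of the upright round red post on the lever, 18 mm diameter, 50 mm out from the pivot, 27 mm above the pivot point; its top is 17 mm above this point, the blade's top face 22 mm below. The red blade is 16 mm wide, 10 thick, reaches 120 mm from the pivot along own -x, and passes 3 mm above the collar. The axes turn with the lever.
- lever (a joint): Angle of the red lever, rad: 0 open, blade along the slot point's -x; 1.571 closed on its stop, blade along the slot point's +y, 9 mm beside the locked grip bar. Closes clockwise seen from above; light friction (about 2.5 N at the post), stays where left. Starts between 0 and 0.35. An unturned grip bar is in its way.
- plain_a_grip (a point): Centre of the black grip bar of a plain black tang clamp in the rack (same grip and collar, round tang without T-head); leave it.
- plain_b_grip (a point): Centre of the black grip bar of the other plain black tang clamp in the rack; leave it.
- shim: Ground steel die shim, 120 x 60 x 8 mm, lying flat; bystander. Origin at centre of underside.
- gauge: Orange polymer gauge block, 80 x 40 x 30 mm; bystander. Origin at centre of underside.
- protractor: Chrome angle protractor, 150 mm long, up to 14 mm high, lying flat; bystander.
- wrench: Wrench, 180 mm long, lying flat; bystander.
- spray: Can, 66 mm diameter, 170 mm high, standing; bystander. Origin at centre of underside.
There are look-alikes about, which are no part of the job. Leave any turquoise look-alike of the part that bears tclamp_grip alone.

How it is judged (in metres and radians):
On the way, in this order (a step that is already met when the one before it is completed fails the run):
1. the T-head is down through the slot, grip along the slot, collar on the plate (z of tclamp_grip in the frame of slot between 0.022 and 0.036 m and horizontal distance between tclamp_grip and slot below 0.012 m and angle between tclamp_grip's own z axis and vertical below 0.12 rad and angle between the x axis of tclamp_grip and the x axis of slot, either way round below 0.3 rad), for 0.1 s.
2. the clamp is turned a quarter turn, grip square across the slot, collar still down (z of tclamp_grip in the frame of slot between 0.022 and 0.036 m and horizontal distance between tclamp_grip and slot below 0.012 m and angle between tclamp_grip's own z axis and vertical below 0.12 rad and angle between the x axis of tclamp_grip and the y axis of slot, either way round below 0.26 rad), for 0.2 s.
3. the red lever is swung to its stop (value of joint lever above 1.45 rad), for 0.2 s.
At the end, for the whole second after the job is handed in: The yellow-gripped clamp is released in the holder's slot: collar on the plate (within 6 mm), upright within 7 degrees, within 12 mm of the slot's centre, its grip bar within 15 degrees of square across the slot; the red lever is within 7 degrees of its closed stop (over 1.45 rad) (all of step 2 and value of joint lever above 1.45 rad); the robot touches nothing.
It fails at once if a black clamp or another bystander is moved more than 30 mm (distance of any of plain_a_grip, plain_b_grip, shim, gauge, protractor, wrench, spray from where it was at the start of the episode above 0.03 m).
It also fails if it takes over 54 s, if anything falls off the work surface, if the arm or the gripper's body presses on something with over 40 N, if the wrist force passes 120 N, or if a joint passes its speed limit or range.

## Working session

There is one attempt and no reset: what is moved stays moved. The work goes in short steps, Python scripts to look and compute and a tool call to move; the robot and the scene stay as the last step left them, time stands still between calls to the robot, and variables do not carry over. Pictures are saved under pics/ and viewed, at most 10 in all, crops included, and the job is handed in when it is done.

Besides the shell and the picture viewer there is one more tool, called after ">>>" as name(argument=value, ...), one argument or row to a line, values as JSON. jog_arm: Moves the arm, as the interface text tells. Its arguments: {"type":"object","properties":{"plan":{"type":"array","items":{"type":"array","items":{"type":"array","items":{"type":"number"}}}}},"required":["plan"]}

```bash
mkdir -p pics; cat > h.py <<'E'
import numpy as np, cv2
from plant import ctrl
def snap(n,name):
    s=ctrl.snapshot(n); cv2.imwrite(f'pics/{name}.png',s['image'][:,:,::-1]); np.save(f'pics/{name}.npy',s,allow_pickle=True); return s
def load(name): return np.load(f'pics/{name}.npy',allow_pickle=True).item()
def K(s): 
    f=200/np.tan(np.radians(s['vertical_fov'])/2); return np.array([[f,0,s['cx']],[0,f,s['cy']],[0,0,1]])
def ray(s,u,v):
    R=np.array(s['R']);d=R.T@np.linalg.inv(K(s))@[u,v,1]; return -R.T@np.array(s['t']),d
def atz(s,u,v,z):
    c,d=ray(s,u,v); return c+d*(z-c[2])/d[2]
def proj(s,X):
    p=K(s)@(np.array(s['R'])@np.array(X)+s['t']); return p[:2]/p[2]
E
python3 - <<'E'
from h import *
print(ctrl.get_obs())
for n in('top','side'):
    s=snap(n,n+'0'); print(n,s['vertical_fov'],s['cx'],s['cy'],ray(s,320,200))
E
```

```text
{'clock': 0.0, 'joint_pos': array([-5.43694833e+01,  2.05924431e+01,  6.34360949e-01, -1.81443028e-02,
       -7.01353273e+01, -1.65077546e+01]), 'qvel': array([-0.00303253, -0.06028943,  0.10920174, -0.03768125, -0.04670839,
       -0.0372321 ]), 'tau': array([-3.76070716e-05, -5.82720244e+01,  2.93048662e+01,  6.99722528e+00,
        6.72475944e-03, -1.51710210e-04]), 'tool_pos': array([ 0.22094538, -0.63731169,  0.22562198]), 'orientation': array([ 1.79905594e+02, -1.01904602e-02, -1.60883409e+02]), 'force': array([-0.7693884 ,  0.34709972, -0.15289676]), 'moment': array([ 0.00237851,  0.00483098, -0.03152287]), 'gripper_force': 0.0, 'opening': 0.08734727602435247}
top 53.57442468798668 320.7455286661407 194.74488359954148 (array([0.39433428, 0.10093999, 1.0414646 ]), array([ 0.17655577,  0.01098798, -0.98432049]))
side 42.185335227819074 317.42244119283555 195.24901619318138 (array([ 0.59017138, -0.70254872,  0.90912411]), array([ 0.00325649,  0.70578944, -0.70849088]))
```

View pics/top0.png

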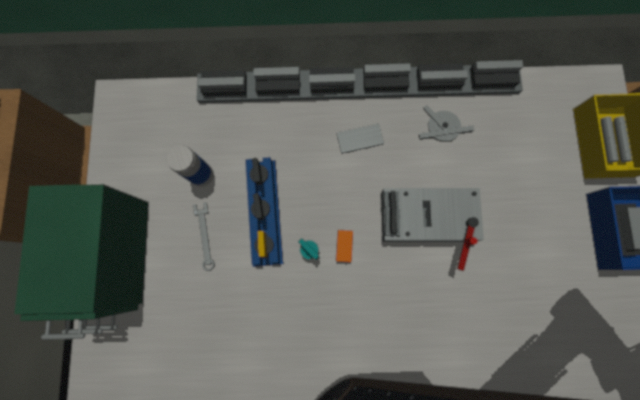

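View pics/side0.png

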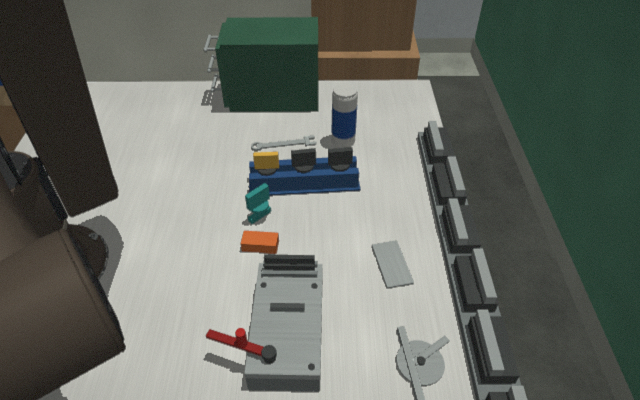

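Candidates: the yellow grip in the rack at top (262,243) / side (266,160), which I choose. The others are the black clamps at top (259,205) and (258,170), the turquoise look-alike lying at (309,251), and the yellow bin at (610,135). Next, close crops of the choice and the holder.

```bash
python3 - <<'E'
from h import *
a=cv2.imread('pics/top0.png');b=cv2.imread('pics/side0.png')
r=lambda im,x,y,w,h:cv2.resize(im[y:y+h,x:x+w],(400,300),interpolation=cv2.INTER_CUBIC)
o=np.vstack([np.hstack([r(a,235,150,160,120),r(a,370,175,133,100)]),np.hstack([r(b,230,130,160,120),r(b,200,245,200,150)])])
cv2.imwrite('pics/c0.png',o)
E
```

```text
(no output)
```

View pics/c0.png

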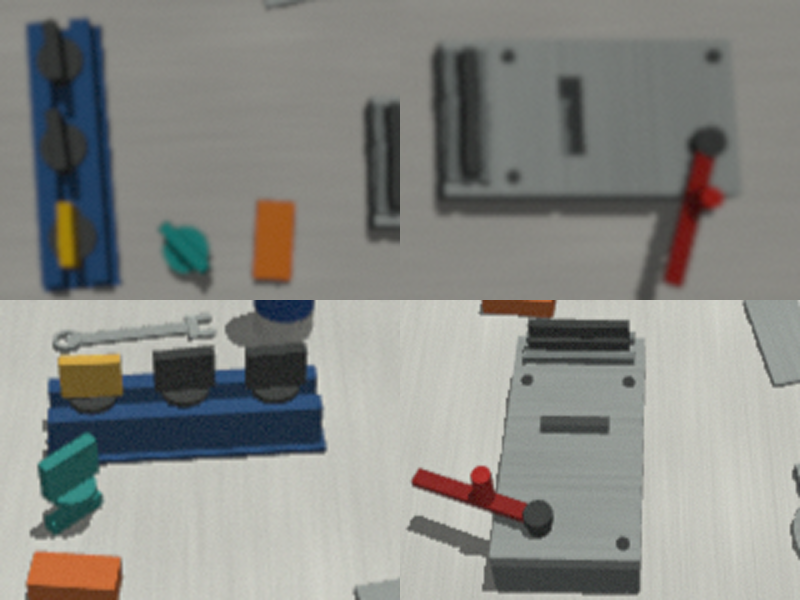

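The crops confirm it: the yellow grip (crop 66,235) stands in the rack's near end. The slot is dark at top (428,214), the lever pivot at (472,223), its post at about (474,240). The lever is slightly off open.

```bash
python3 - <<'E'
from h import *
from scipy.optimize import least_squares
def rect(m):
    n,l,st,c=cv2.connectedComponentsWithStats(m.astype(np.uint8)); i=1+np.argmax(st[1:,4])
    ys,xs=np.where(l==i); return st[i],c[i],cv2.minAreaRect(np.c_[xs,ys].astype(np.float32)),(l==i)
for n in('top','side'):
    s=load(n+'0'); im=s['image']; hsv=cv2.cvtColor(im,cv2.COLOR_RGB2HSV)
    H,S,V=[hsv[...,i].astype(int) for i in range(3)]
    box=np.zeros(H.shape,bool)
    y=box.copy(); 
    if n=='top': y[220:270,245:285]=1
    else: y[140:180,245:290]=1
    st,c,r,m=rect(y&(H>15)&(H<35)&(S>120)); print(n,'yellow',st,c,r)
    w=box.copy()
    if n=='top': w[195:235,415:445]=1
    else: w[298:316,262:312]=1
    # slot: dark
    g=V; t=(np.percentile(g[w],15)+np.percentile(g[w],80))/2
    st,c,r,m=rect(w&(g<t)); print('slot',t,st,c,r,[atz(s,*p,.065).round(4) for p in cv2.boxPoints(r)])
    print('slotc',atz(s,*c,.065))
    R=(S>130)&((H<8)|(H>172)); 
    b=box.copy(); 
    if n=='top': b[210:280,450:490]=1
    else: b[320:370,195:290]=1
    st,c,r,m=rect(b&R); print('red',st,c,r)
    # plate: outline corners using gray light threshold
s=load('top0');t=load('side0')
f=lambda u,v:(370+(u-400)*133/400,175+v/3); g=lambda u,v:(200+(u-400)*.5,245+(v-300)*.5)
print('bladetip/piv top', atz(s,*f(672,284),.086),atz(s,*f(708,142),.095), 'side',atz(t,*g(416,478),.086),atz(t,*g(538,512),.095))
print('post top: top',atz(s,*f(714,200),.125),'side',atz(t,*g(482,473),.125))
for p in[(508,56),(713,56),(514,176)]: print('bolt',atz(s,*f(*p),.065))
for p in[(527,380),(629,382),(623,543)]: print('boltS',atz(t,*g(*p),.065))
E
```

```text
top yellow [257 230  10  27 213] [261.51173709 243.89201878] ((261.1999816894531, 243.09999084472656), (26.460294723510742, 8.820098876953125), 85.60128784179688)
slot 107.5 [422 200  11  28 235] [426.90638298 213.12340426] ((426.99505615234375, 213.4505157470703), (27.562530517578125, 8.65682315826416), 84.2894058227539) [array([ 0.5621, -0.1409,  0.065 ]), array([ 0.5637, -0.1624,  0.065 ]), array([ 0.495 , -0.1639,  0.065 ]), array([ 0.4935, -0.1426,  0.065 ])]
slotc [ 0.52919784 -0.15230684  0.065     ]
red [458 226  19  44 295] [466.53559322 246.18644068] ((468.25653076171875, 248.22540283203125), (11.808487892150879, 43.87464141845703), 14.74356460571289)
side yellow [253 152  26  17 390] [265.75128205 159.89487179] ((265.5758972167969, 159.91033935546875), (16.526050567626953, 24.08319091796875), 85.2363510131836)
slot 116.0 [270 303  35   9 312] [286.94551282 306.98717949] ((287.0, 307.0), (8.0, 34.0), 90.0) [array([ 0.4969, -0.1397,  0.065 ]), array([ 0.562, -0.14 ,  0.065]), array([ 0.5623, -0.1578,  0.065 ]), array([ 0.498 , -0.1575,  0.065 ])]
slotc [ 0.5297017  -0.14877291  0.065     ]
red [206 328  57  27 576] [235.65277778 340.44965278] ((235.72987365722656, 336.5053405761719), (57.242618560791016, 19.504037857055664), 18.853158950805664)
bladetip/piv top [ 0.38977423 -0.21549841  0.086     ] [ 0.49997718 -0.25110792  0.095     ] side [ 0.39290027 -0.21822037  0.086     ] [ 0.50463503 -0.25658503  0.095     ]
post top: top [ 0.45208692 -0.24017978  0.125     ] side [ 0.45775328 -0.23660531  0.125     ]
bolt [ 0.57970546 -0.10364263  0.065     ]
bolt [ 0.5750255  -0.27337386  0.065     ]
bolt [ 0.47959646 -0.101976    0.065     ]
boltS [ 0.48136248 -0.09785142  0.065     ]
boltS [ 0.58203145 -0.1006586   0.065     ]
boltS [ 0.57725741 -0.26981847  0.065     ]
```

```bash
cat >> h.py <<'E'
from scipy.optimize import minimize
from scipy.spatial.transform import Rotation as Ro
def ymask(s,box):
    hsv=cv2.cvtColor(s['image'],cv2.COLOR_RGB2HSV).astype(int); m=np.zeros(hsv.shape[:2],bool)
    x0,y0,x1,y1=box; m[y0:y1,x0:x1]=1
    return m&(hsv[...,0]>15)&(hsv[...,0]<35)&(hsv[...,1]>120)
def fitbox(views,p0,z,half=(.03,.007,.022)):
    C=np.array([[a,b,c] for a in(-1,1) for b in(-1,1) for c in(-1,1)])*half
    def cost(p):
        X=C@Ro.from_euler('z',p[2]).as_matrix().T+[p[0],p[1],z]; e=0
        for s,m in views:
            P=np.array([proj(s,x) for x in X]); 
            q=np.zeros((m.shape[0]*4,m.shape[1]*4),np.uint8)
            cv2.fillConvexPoly(q,cv2.convexHull(((P+.5)*4-.5).round().astype(np.int32)),1)
            q=cv2.resize(q.astype(np.float32),m.shape[::-1],interpolation=cv2.INTER_AREA)
            e+=np.abs(q-m).sum()/m.sum()
        return e
    r=minimize(cost,p0,method='Nelder-Mead',options=dict(initial_simplex=np.array(p0)+np.array([[0,0,0],[.006,0,0],[0,.006,0],[0,0,.1]])))
    return r.x,r.fun
def togo(x,y,z,yaw,roll=180,pitch=0):
    "shift (tool axes) and turn (deg) from the measured pose"
    o=ctrl.get_obs(); R=Ro.from_euler('xyz',o['orientation'],degrees=True)
    print('at',o['tool_pos'].round(4),o['orientation'].round(2),'open',o['opening'],'clock',o['clock'])
    print('shift',R.inv().apply(np.array([x,y,z])-o['tool_pos']).round(4),'turn',(R.inv()*Ro.from_euler('xyz',[180,0,yaw],degrees=True)).as_rotvec(degrees=True).round(2))
E
python3 - <<'E'
from h import *
a,b=load('top0'),load('side0')
va,vb=(a,ymask(a,(245,220,285,270))),(b,ymask(b,(245,140,290,180)))
p0=[*atz(a,261.2,243,.105)[:2],0.]
for v in([va,vb],[va],[vb]): print(fitbox(v,p0,.085))
print('spray',atz(a,186,160,.17))
p,_=fitbox([va,vb],p0,.085)
togo(.5,-.25,.24,-180); togo(p[0],p[1],.2,-180+np.degrees(p[2]))
E
```

```text
(array([0.46309754, 0.25508228, 0.08465847]), np.float64(0.2942397977609245))
(array([0.46266772, 0.25509809, 0.07923114]), np.float64(0.14465962441314553))
(array([0.46190137, 0.25785799, 0.09409722]), np.float64(0.14342948717948717))
spray [0.65206128 0.41518341 0.17      ]
at [ 0.221  -0.6374  0.2257] [ 1.7992e+02 -1.0000e-02 -1.6088e+02] open 0.08777773799774985 clock 0.1
shift [-0.3905  0.2746 -0.0139] turn [ 0.08 -0.02 19.12]
at [ 0.221  -0.6374  0.2257] [ 1.7992e+02 -1.0000e-02 -1.6088e+02] open 0.08777773799774985 clock 0.1
shift [-0.521   0.7639  0.0268] turn [ 0.08 -0.02 14.26]
```

>>> jog_arm(
  plan=[
    [[0.6,-0.03,0.02,-0.003,0,0,0],[0.6,-0.08,0.055,-0.006,0,0,2],[0.6,-0.13,0.09,-0.01,0,0,4],[0.6,-0.18,0.125,-0.012,0,0,6],[0.6,-0.23,0.16,-0.014,0,0,8],[0.6,-0.28,0.195,-0.014,0,0,10],[0.6,-0.33,0.23,-0.014,0,0,12],[0.6,-0.37,0.27,-0.014,0,0,14],[0.6,-0.395,0.32,-0.014,0,0,14.6],[0.6,-0.41,0.37,-0.014,0,0,14.6],[0.6,-0.425,0.42,-0.01,0,0,14.6],[0.6,-0.44,0.47,-0.005,0,0,14.6],[0.6,-0.455,0.52,0,0,0,14.6],[0.6,-0.47,0.57,0.005,0,0,14.6],[0.6,-0.484,0.62,0.01,0,0,14.6],[0.6,-0.497,0.67,0.015,0,0,14.6],[0.6,-0.509,0.715,0.02,0,0,14.6],[0.6,-0.517,0.747,0.025,0,0,14.6],[0.6,-0.521,0.764,0.027,0,0,14.6],[0.6,-0.521,0.764,0.027,0,0,14.6]],
  ],
)

```text
clock: 2.6
tool_pos: [0.4628, 0.2553, 0.1991]
orientation: [-180.0, -0.0, -175.4]
force: [-0.7, -0.9, -0.9]
opening: 0.0526
gripper_force: 0.0
```

>>> jog_arm(
  plan=[
    [[0.6,0,0.001,0.02,0,0,0],[0.6,0,0.001,0.05,0,0,0],[0.6,0,0.001,0.08,0,0,0],[0.6,0,0.001,0.1,0,0,0],[0.6,0,0.001,0.115,0,0,0],[0.6,0,0.001,0.125,0,0,0],[0.6,0,0.001,0.129,0,0,0],[0.6,0,0.001,0.129,0,0,0]],
  ],
)

```text
clock: 3.6
tool_pos: [0.4632, 0.2559, 0.0708]
orientation: [180.0, 0.0, -175.5]
force: [-0.6, 0.0, -0.0]
opening: 0.0524
gripper_force: 0.0
```

```bash
python3 - <<'E'
from h import *
s=snap('side','side1');snap('top','top1')
o=ctrl.get_obs();print(o['tool_pos'],o['force'])
a=cv2.imread('pics/side1.png')[100:230,210:400];b=cv2.imread('pics/top1.png')[140:285,190:400]
cv2.imwrite('pics/c1.png',np.hstack([cv2.resize(a,(400,300),interpolation=2),cv2.resize(b,(400,300),interpolation=2)]))
E
```

```text
[0.46326902 0.25610838 0.07110187] [0.02322942 0.09403127 0.00759551]
```

View pics/c1.png

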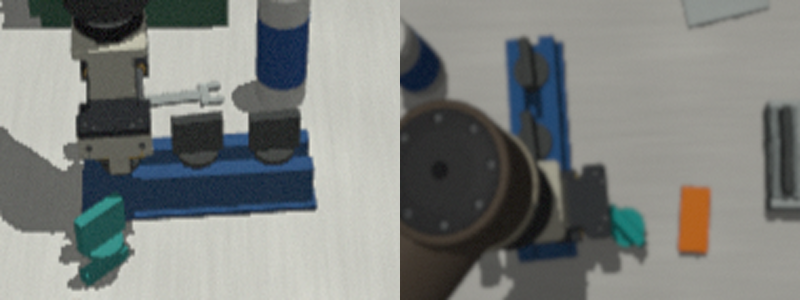

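The side view shows the finger (crop 122,165) straddling the yellow grip, with the black clamps at (197,135) and (274,135) clear. Closing and lifting.

>>> jog_arm(
  plan=[
    [[0,0,0,0,0,0,0],[0,0,0,0,0,0,0],[0,0,0,0,0,0,0],[0,0,0,0,0,0,0],[0,0,0,0,0,0,0],[0,0,0,0,0,0,0],[0,0,0,-0.01,0,0,0],[0,0,0,-0.025,0,0,0],[0,0,0,-0.045,0,0,0],[0,0,0,-0.065,0,0,0],[0,0,0,-0.085,0,0,0],[0,0,0,-0.105,0,0,0],[0,0,0,-0.12,0,0,0],[0,0,0,-0.13,0,0,0],[0,0,0,-0.135,0,0,0],[0,0,0,-0.135,0,0,0]],
  ],
)

```text
clock: 5.7
tool_pos: [0.4629, 0.2558, 0.2055]
orientation: [-180.0, -0.0, -175.5]
force: [-0.9, -1.1, -4.0]
opening: 0.0135
gripper_force: 29.9
```

```bash
python3 - <<'E'
from h import *
togo(.5295,-.1505,.206,-181.5)
E
```

```text
at [0.4629 0.2558 0.2055] [-1.8000e+02 -1.0000e-02 -1.7548e+02] open 0.013505748994555826 clock 5.7
shift [-0.0344 -0.4102 -0.0005] turn [-0.   -0.01  6.02]
```

>>> jog_arm(
  plan=[
    [[0,-0.002,-0.02,0,0,0,0],[0,-0.005,-0.06,0,0,0,1],[0,-0.009,-0.105,0,0,0,2],[0,-0.013,-0.15,0,0,0,3],[0,-0.017,-0.195,0,0,0,4],[0,-0.02,-0.24,0,0,0,5],[0,-0.024,-0.285,0,0,0,6],[0,-0.028,-0.33,0,0,0,6],[0,-0.031,-0.37,0,0,0,6],[0,-0.033,-0.397,0,0,0,6],[0,-0.0345,-0.41,0,0,0,6],[0,-0.0345,-0.41,0.02,0,0,6],[0,-0.0345,-0.41,0.045,0,0,6],[0,-0.0345,-0.41,0.065,0,0,6],[0,-0.0345,-0.41,0.075,0,0,6],[0,-0.0345,-0.41,0.078,0,0,6],[0,-0.0345,-0.41,0.078,0,0,6],[0,-0.0345,-0.41,0.078,0,0,6]],
  ],
)

```text
clock: 7.95
tool_pos: [0.5302, -0.1502, 0.1283]
orientation: [-180.0, 0.1, 178.5]
force: [-0.5, -0.3, -4.2]
opening: 0.014
gripper_force: 29.9
```

```bash
python3 - <<'E'
from h import *
snap('side','side2');snap('top','top2')
o=ctrl.get_obs();print(o['tool_pos'],o['orientation'],o['force'])
a=cv2.imread('pics/side2.png')[230:380,200:400];b=cv2.imread('pics/top2.png')[165:285,370:530]
cv2.imwrite('pics/c2.png',np.hstack([cv2.resize(a,(400,300),interpolation=2),cv2.resize(b,(400,300),interpolation=2)]))
E
```

```text
[ 0.53008821 -0.15017405  0.12817569] [1.79997187e+02 6.30772133e-02 1.78530694e+02] [ 0.71880272  0.3453819  -3.49030517]
```

View pics/c2.png

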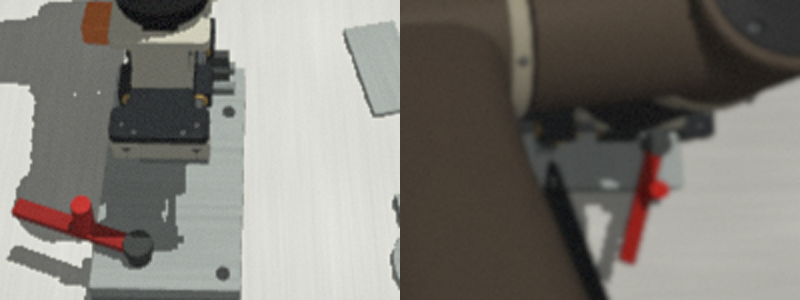

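The gripper hides the clamp from both cameras here. The fit tolerance (±3 mm) exceeds my estimated error, so I'll lower carefully and watch the force.

>>> jog_arm(
  plan=[
    [[0,0,0,0.004,0,0,0],[0,0,0,0.007,0,0,0],[0,0,0,0.01,0,0,0],[0,0,0,0.012,0,0,0],[0,0,0,0.014,0,0,0],[0,0,0,0.016,0,0,0],[0,0,0,0.016,0,0,0]],
  ],
)

```text
clock: 8.93
tool_pos: [0.5297, -0.1502, 0.1114]
orientation: [-180.0, -0.0, 178.5]
force: [0.3, 0.6, -3.6]
opening: 0.0138
gripper_force: 29.9
```

>>> jog_arm(
  plan=[
    [[0,0,0,0.004,0,0,0],[0,0,0,0.009,0,0,0],[0,0,0,0.014,0,0,0],[0,0,0,0.019,0,0,0],[0,0,0,0.023,0,0,0],[0,0,0,0.026,0,0,0],[0,0,0,0.028,0,0,0],[0,0,0,0.029,0,0,0],[0,0,0,0.029,0,0,0]],
  ],
)

```text
clock: 10.05
tool_pos: [0.5298, -0.1502, 0.0826]
orientation: [-180.0, 0.0, 178.5]
force: [0.5, 0.3, -4.7]
opening: 0.0135
gripper_force: 29.9
```

>>> jog_arm(
  plan=[
    [[0,0,0,0.001,0,0,0],[0,0,0,0.0015,0,0,0],[0,0,0,0.0015,0,0,0],[0,0,0,0.0015,0,0,0]],
  ],
)

```text
clock: 10.55
tool_pos: [0.5297, -0.1502, 0.0811]
orientation: [-180.0, 0.0, 178.5]
force: [0.2, 0.9, -4.7]
opening: 0.0138
gripper_force: 29.9
```

>>> jog_arm(
  plan=[
    [[0,0,0,0.001,0,0,0],[0,0,0,0.001,0,0,-4],[0,0,0,0.001,0,0,-12],[0,0,0,0.001,0,0,-20],[0,0,0,0.001,0,0,-28],[0,0,0,0.001,0,0,-36],[0,0,0,0.001,0,0,-44],[0,0,0,0.001,0,0,-52],[0,0,0,0.001,0,0,-60],[0,0,0,0.001,0,0,-68],[0,0,0,0.001,0,0,-76],[0,0,0,0.001,0,0,-83],[0,0,0,0.001,0,0,-88],[0,0,0,0.001,0,0,-90],[0,0,0,0.001,0,0,-90],[0,0,0,0.001,0,0,-90]],
  ],
)

```text
clock: 12.55
tool_pos: [0.5301, -0.1503, 0.0806]
orientation: [-180.0, -0.0, -91.5]
force: [-2.5, 0.1, 5.0]
opening: 0.0141
gripper_force: 29.9
```

>>> jog_arm(
  plan=[
    [[0.55,0,0,-0.001,0,0,0],[0.55,0,0,-0.001,0,0,0],[0.55,0,0,-0.001,0,0,0],[0.55,0,0,-0.001,0,0,0],[0.55,0,0,-0.01,0,0,0],[0.55,0,0,-0.03,0,0,0],[0.55,0,0,-0.06,0,0,0],[0.55,0,0,-0.09,0,0,0],[0.55,0,0,-0.11,0,0,0],[0.55,0.1,0.04,-0.12,0,0,0],[0.55,0.1,0.08,-0.12,0,0,0],[0.55,0.1,0.08,-0.12,0,0,0]],
  ],
)

```text
clock: 14.05
tool_pos: [0.4447, -0.2496, 0.2011]
orientation: [-180.0, -0.0, -91.6]
force: [0.8, -0.7, -0.2]
opening: 0.0479
gripper_force: 0.0
```

```bash
python3 - <<'E'
from h import *
togo(.4554,-.239,.2,-18.6)
snap('side','side3');snap('top','top3')
a=cv2.imread('pics/side3.png')[230:380,200:400];b=cv2.imread('pics/top3.png')[165:285,370:530]
cv2.imwrite('pics/c3.png',np.hstack([cv2.resize(a,(400,300),interpolation=2),cv2.resize(b,(400,300),interpolation=2)]))
E
```

```text
at [ 0.4447 -0.2496  0.2011] [-179.96   -0.    -91.63] open 0.04788829640230694 clock 14.05
shift [-0.0109 -0.0104  0.0011] turn [-4.000e-02 -3.000e-02 -7.303e+01]
```

View pics/c3.png

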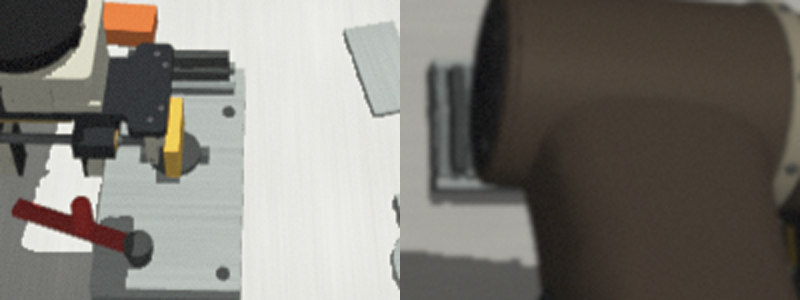

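The side view shows the yellow grip (crop 175,135) across the slot with its collar on the plate, and the lever post at (82,210) unmoved. Next, grasp the post with the fingers along its arc.

>>> jog_arm(
  plan=[
    [[0.55,-0.002,-0.002,0,0,0,-8],[0.55,-0.005,-0.005,0,0,0,-17],[0.55,-0.008,-0.008,0,0,0,-27],[0.55,-0.011,-0.0105,0,0,0,-37],[0.55,-0.011,-0.0105,0,0,0,-47],[0.55,-0.011,-0.0105,0,0,0,-57],[0.55,-0.011,-0.0105,0,0,0,-66],[0.55,-0.011,-0.0105,0,0,0,-73],[0.55,-0.011,-0.0105,0.02,0,0,-73],[0.55,-0.011,-0.0105,0.05,0,0,-73],[0.55,-0.011,-0.0105,0.075,0,0,-73],[0.55,-0.011,-0.0105,0.092,0,0,-73],[0.55,-0.011,-0.0105,0.102,0,0,-73],[0.55,-0.011,-0.0105,0.108,0,0,-73],[0.55,-0.011,-0.0105,0.108,0,0,-73]],
  ],
)

```text
clock: 16.02
tool_pos: [0.4583, -0.2372, 0.0921]
orientation: [180.0, 0.0, -18.5]
force: [0.1, -0.6, -0.3]
opening: 0.0483
gripper_force: 0.0
```

>>> jog_arm(
  plan=[
    [[0.1,0,0,0,0,0,0],[0.1,0,0,0,0,0,0],[0.1,0,0,0,0,0,0],[0.1,0,0,0,0,0,0],[0.1,0,0,0,0,0,0],[0.1,0,0,0,0,0,0]],
  ],
)

```text
clock: 16.77
tool_pos: [0.4579, -0.2376, 0.0923]
orientation: [180.0, -0.0, -18.5]
force: [-2.4, -1.1, 3.5]
opening: 0.0173
gripper_force: 30.0
```

>>> jog_arm(
  plan=[
    [[0.1,0.0003,-0.0043,0,0,0,5],[0.1,0.0009,-0.0085,0,0,0,10],[0.1,0.0019,-0.0126,0,0,0,15],[0.1,0.0033,-0.0167,0,0,0,20],[0.1,0.005,-0.0206,0,0,0,25],[0.1,0.0071,-0.0244,0,0,0,30],[0.1,0.0094,-0.0279,0,0,0,35],[0.1,0.0121,-0.0313,0,0,0,40],[0.1,0.0121,-0.0313,0,0,0,40]],
  ],
)

```text
clock: 17.9
tool_pos: [0.4799, -0.2126, 0.0923]
orientation: [180.0, -0.1, -58.5]
force: [0.2, -8.0, 0.8]
opening: 0.0173
gripper_force: 30.0
```

>>> jog_arm(
  plan=[
    [[0.1,0.0008,-0.0043,0,0,0,5],[0.1,0.0014,-0.0085,0,0,0,10],[0.1,0.0024,-0.0125,0,0,0,15],[0.1,0.0038,-0.0165,0,0,0,20],[0.1,0.0054,-0.0203,0,0,0,25],[0.1,0.0074,-0.024,0,0,0,30],[0.1,0.0074,-0.024,0,0,0,30]],
  ],
)

```text
clock: 18.77
tool_pos: [0.5034, -0.207, 0.0923]
orientation: [179.9, -0.1, -88.5]
force: [-2.1, -12.3, 3.1]
opening: 0.0177
gripper_force: 30.0
```

```bash
python3 - <<'E'
from h import *
o=ctrl.get_obs();p=np.array([.5028,-.255]);d=o['tool_pos'][:2]-p
print(d,np.degrees(np.arctan2(d[1],-d[0]))-1.5,o['force'])
E
```

```text
[0.00059664 0.04797795] 89.21248220750378 [ -2.07102094 -12.26222816   3.07801781]
```

>>> jog_arm(
  plan=[
    [[0.1,0.001,-0.0015,0,0,0,1],[0.1,0.001,-0.003,0,0,0,3],[0.1,0.001,-0.003,0,0,0,3],[0.1,0.001,-0.003,0,0,0,3]],
  ],
)

```text
clock: 19.27
tool_pos: [0.5033, -0.2072, 0.0922]
orientation: [179.7, -0.1, -91.5]
force: [-11.5, -5.1, 12.0]
opening: 0.0174
gripper_force: 30.0
```

On the stop: pushing gives 11 N with no further travel. Releasing and retreating.

>>> jog_arm(
  plan=[
    [[0.4,0,0.002,0,0,0,0],[0.4,0,0.002,0,0,0,0],[0.4,0,0.002,0,0,0,0],[0.4,0,0.002,0,0,0,0],[0.4,0,0.002,-0.01,0,0,0],[0.4,0,0.002,-0.03,0,0,0],[0.4,0,0.002,-0.06,0,0,0],[0.4,0,0.002,-0.09,0,0,0],[0.4,0,0.002,-0.12,0,0,0],[0.4,0.04,0.01,-0.14,0,0,0],[0.4,0.09,0.02,-0.15,0,0,0],[0.4,0.14,0.03,-0.15,0,0,0],[0.4,0.19,0.04,-0.15,0,0,0],[0.4,0.24,0.05,-0.15,0,0,0],[0.4,0.28,0.06,-0.15,0,0,0],[0.4,0.28,0.06,-0.15,0,0,0]],
  ],
)

```text
clock: 21.28
tool_pos: [0.4383, -0.487, 0.2419]
orientation: [180.0, -0.0, -91.7]
force: [0.6, 0.9, 0.3]
opening: 0.0352
gripper_force: 0.0
```

```bash
python3 - <<'E'
from h import *
snap('side','side4');snap('top','top4')
a=cv2.imread('pics/side4.png')[230:380,200:400];b=cv2.imread('pics/top4.png')[165:285,370:530]
cv2.imwrite('pics/c4.png',np.hstack([cv2.resize(a,(400,300),interpolation=2),cv2.resize(b,(400,300),interpolation=2)]))
E
```

```text
(no output)
```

View pics/c4.png

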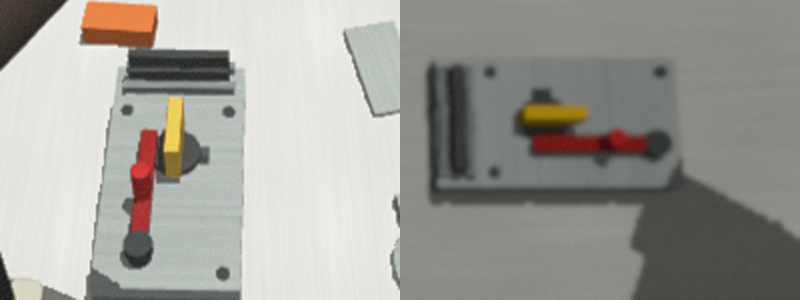

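Both views show the lever parallel to the yellow grip, lying over the collar (side crop 145,180; top crop 590,145), with the robot clear.

```bash
python3 -c "
from h import *
print(ctrl.close_job())"
```

```text
the job is handed in; nothing more can be done
None
```

The job is handed in, with no verdict returned: the yellow-grip clamp sits locked across the slot, the red lever is on its stop over the collar, the robot is clear, and I saw no bystander disturbed (the last pictures covered only the holder area).

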